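# Show what is to be weighed next

### The job

Show the apprentice goldsmith what to weigh next: gently press the scale's tare button (the larger one) right down and let it up, then point at the middle of the open square brass frame on the soldering board, then at the middle of the scale's pan. Each time hold the fingertips about 2 cm above the thing, still, for a good two seconds, without touching it, and do not come down over any other blank. Finish with the hand raised at least 15 cm above the bench, nothing lifted or shifted and the off button not pressed.

Things in the scene. Friction and masses are not known exactly. Their poses are not given: they have to be found in the camera images.
- tare (a joint): travel of the tare button of the weighing scale, in m: 0 = up, 0.006 = fully down; it springs back by itself and is fully down at 4 N
- tare_top (a point): middle of the top face of the tare button: the larger (26 mm across) of two round black push buttons on the low front strip of the scale, the one on the left when looking along the scale's +x. Its top is 48 mm above the bench when up and stands 10 mm proud of its round grey collar (42 mm across); it goes straight down by 6 mm. The point moves with the button
- off (a joint): travel of the scale's off button, in m (0 = up, 0.006 = fully down at 4 N); it is not to be pressed
- off_top (a point): middle of the top face of the off button: the smaller (15 mm across) black push button, 84 mm to the right of the tare button; top 48 mm above the bench
- scale: grey bench weighing scale, 190 mm (x) by 140 mm (y), housing 26 mm high, fixed to the bench; origin under its centre, +x from the button strip towards the pan, +z up. Its yaw varies by up to 0.35 rad. A small flat display lies between the two buttons, which stand above the housing
- pan: the scale's nearly square steel weighing pan, 110 mm (x) by 120 mm (y), 6 mm thick, origin under its middle, 35 mm to +x of the scale's middle; it does not move and must not be touched
- pan_mid (a point): middle of the pan's top face, 36 mm above the bench
- board: white ceramic soldering board, 180 by 180 by 20 mm, fixed; origin under its centre, +z up. The four brass blanks lie on it, about 84 mm apart in two rows of two, in any order
- square_frame: the square frame: an open brass square, 44 mm outside, bars 9 mm wide (26 mm square window), 5 mm thick, lying flat and loose on the board, any yaw; origin under its centre
- square_frame_mid (a point): middle of the square frame, at the height of its top face (25 mm above the bench)
- square_plate: solid brass square, 44 by 44 by 5 mm, loose on the board, to be left alone; origin under its centre
- square_plate_mid (a point): middle of that blank, at the height of its top face
- round_ring: flat brass ring, 44 mm outside, 26 mm hole, 5 mm thick, loose on the board, to be left alone; origin under its centre
- round_ring_mid (a point): middle of that blank, at the height of its top face
- round_disc: solid brass disc, 44 mm across, 5 mm thick, loose on the board, to be left alone; origin under its centre
- round_disc_mid (a point): middle of that blank, at the height of its top face
- bowl: small white ceramic bowl, 68 mm across, 26 mm high, loose, between board and scale; to be left alone; origin under it
- punch: steel doming punch standing upright, 24 mm across, 70 mm high, loose, between board and scale, nearer the robot than the bowl; to be left alone; origin under it
- cap: orange plastic jar cap with a knob, 48 mm across, 26 mm high, loose, far left on the bench; to be left alone; origin under it
- pliers: pliers with blue handles, about 135 mm long, 10 mm high, lying loose, far right on the bench; to be left alone; origin under it
There are look-alikes about, which are no part of the job. What is shaped like the square_frame but blue, orange or red is not meant.

How it is judged:
On the way, in this order (a step that is already met when the one before it is completed fails the run):
1. the tare button is pressed down (value of joint tare above 0.0045 m), for 0.05 s.
2. the tare button has been let up again (value of joint tare below 0.0015 m), for 0.05 s.
3. the tool points at the square frame from just above for 1.5 s (horizontal distance between the grasp point and square_frame_mid below 0.02 m and z of the grasp point in the frame of square_frame_mid between 0.022 and 0.065 m), for 1.5 s.
4. the tool points at the middle of the pan from just above for 1.5 s (horizontal distance between the grasp point and pan_mid below 0.025 m and z of the grasp point in the frame of pan_mid between 0.022 and 0.065 m), for 1.5 s.
At the end, for the whole second after the job is handed in: Both buttons up, each blank within 5 mm of its start and at rest, other loose things within 10 mm, grasp point over 140 mm above the bench. Pointing: grasp point 22 to 65 mm above the top face, within 20 mm (frame) or 25 mm (pan) of its middle; fingertips reach about 19 mm lower (value of joint each of tare, off below 0.0015 m and height (world z) of the grasp point above 0.14 m and distance of each of square_frame, square_plate, round_ring, round_disc from where it was at the start of the episode below 0.005 m and linear speed of each of square_frame, square_plate, round_ring, round_disc below 0.02 m/s and distance of each of bowl, punch, cap, pliers from where it was at the start of the episode below 0.01 m); the robot touches nothing.
It fails at once if the robot touches a brass blank or the pan (contact force between any of the fingers, the arm and square_frame above 0.2 N or contact force between any of the fingers, the arm and square_plate above 0.2 N or contact force between any of the fingers, the arm and round_ring above 0.2 N or contact force between any of the fingers, the arm and round_disc above 0.2 N or contact force between any of the fingers, the arm and pan above 0.2 N).
It fails at once if the off button is pressed (value of joint off above 0.002 m).
It fails at once if the scale is leaned on with more than 40 N (contact force between any of the fingers, the arm and scale above 40 N).
It fails at once if the tool comes down over another blank as if to point at it (grasp point within 15 mm of its middle, less than 55 mm above it) ((horizontal distance between the grasp point and square_plate_mid below 0.015 m and z of the grasp point in the frame of square_plate_mid below 0.055 m) or (horizontal distance between the grasp point and round_ring_mid below 0.015 m and z of the grasp point in the frame of round_ring_mid below 0.055 m) or (horizontal distance between the grasp point and round_disc_mid below 0.015 m and z of the grasp point in the frame of round_disc_mid below 0.055 m)).
It fails at once if a blank is shifted or lifted by more than 5 mm, or another thing on the bench by more than 10 mm (distance of any of square_frame, square_plate, round_ring, round_disc from where it was at the start of the episode above 0.005 m or distance of any of bowl, punch, cap, pliers from where it was at the start of the episode above 0.01 m).
It also fails if it takes over 58 s, if anything falls off the work surface, if the arm or the gripper's body presses on something with over 40 N, if the wrist force passes 120 N, or if a joint passes its speed limit or range.

### The arm

A 6-joint arm with a two-finger parallel gripper is mounted at the origin on the work surface. World frame = base frame: x ahead of the robot, y to its left, z up, the work surface at z = 0. Lengths are in m, angles in rad, forces in N, time in s.
With the tool pointing down it reaches from about 0.35 to 0.975 m from the base axis. Payload 4.9 kg.
Tool frame: the origin (TCP) lies midway between the tips of the shut fingers; the grasp point (between the pads) lies 19 mm behind it; z points along the fingers, y is the line along which they close (so a half turn about z gives the same grasp; the last joint's range is limited). The gripper opens to 85 mm and grips with 20 to 120 N. Pads are 22 mm wide; open, the fingers measure 114 mm over their backs; the gripper's body (76 mm by 85 mm) begins 54 mm behind the grasp point. The pads swing forward as they close: fully open they stand 13 mm farther back than shut.
Start: joints at [0.992, 0.053, 1.613, -0, 1.476, -0.119], TCP at [0.277, 0.56, 0.231] pointing down, gripper open.
Joint ranges: [-3.01, 3.01], [-1.01, 2.22], [0.06, 2.58], [-1.02, 4.17], [0.09, 2.62], [-3.14, 3.14]. Speed limits (rad/s): [2.57, 2.57, 3.14, 3.14, 3.14, 3.14].

### API

Orientations are given as a unit quaternion [w, x, y, z].
In Python, from plant import manip gives the robot as it stands. The module is installed in compiled form; this text tells all that it offers.
- The arm moves only by the shell command python3 -m jog 'ROWS' [OPENING]. ROWS is JSON, one flat list of numbers, 6 for each row, row after row: the shift along the tool's x, y, z in units of 0.1 m (1.0 is 0.1 m), then the turn, a rotation vector about the tool's x, y, z in units of 180 degrees (1.0 is 180 degrees). A call has 1 to 8 rows; each row is the pose to reach, as a shift and turn from the pose commanded when the call began, along the tool's axes at that moment, turning the shorter way round; what a row does not reach only later rows make up. A row lasts 1/8 s, in which the tool goes at most 62.5 mm and 10.7 degrees, less where a joint would pass 70% of its speed; a pose out of reach is approached as far as the arm can. A call with a number of a shift or a turn outside -1 to 1 is refused whole. A call with a gripper value outside its range is refused whole. OPENING is the finger opening in mm, from 0 to 85.4, set as the call begins (- or left out, the last holds). The fingers move at their own pace and stop on an object; the grip force is fixed at half the most. Time passes only in rows, so rows that repeat a pose let the fingers close. It gives the time, the measured TCP pose, the force, the opening and the grip force at its end, in the units of the state.
- manip.state(): the state, without advancing time (a new reading comes with each control period).
- manip.grab_frame(name): name is "side" or "top" or "wrist"; returns a dict with "img" (384x512x3 uint8, blue, green, red), "z_map" (384x512 float32, m along the optical axis (not along the pixel's ray), 0 where there is no reading), "fx", "fy", "cx", "cy" (pixels), "xyz" and "attitude" of the camera in the world; the wrist camera has in their place "T_tool_cam" (4x4, takes a point from camera to tool coordinates, whose origin is the TCP and whose axes are the flange's). Camera axes: x right, y up, looking along -z (the intrinsics and any distortion apply to the point x, -y, -z); pixel columns grow to the right and rows downward; lengths in m; the calibration is good to about 2 mm. A picture is of the moment at which its call begins: read the wrist's pose just before it.
- manip.job_done(): hands the job in; it is judged then, once.
The state is a dict: "time": time; "joint_pos": joint angles; "joint_vel": joint speeds; "joint_efforts": joint torques, N m; "tool_pos": TCP position; "tool_rot": TCP orientation; "contact_force": force on the tool from outside, world axes, zero at the start; "ft_torque": the same for the moment, N m; "gripper_width": opening from 0.0 (shut) to 1.0 (fully open); "grasp_force": force on a finger pad.
Only numpy, scipy, OpenCV 4.12 (cv2) and the standard library are available. Lean on these libraries where they do the work, as an engineer would, in place of code of your own. Each camera call takes 0.05 s, during which the arm holds its last target. There are 200 camera calls.

## Working session

There is one attempt and no reset: what is moved stays moved. The work goes in short steps, Python scripts to look and compute and a shell command to move; the robot and the scene stay as the last step left them, time stands still between calls to the robot, and variables do not carry over. Pictures are saved under pics/ and viewed, at most 10 in all, crops included, and the job is handed in when it is done.

```bash
mkdir -p pics; cat > h.py <<'E'
import numpy as np,cv2
from plant import manip
from scipy.spatial.transform import Rotation as R
def q(w): return R.from_quat([w[1],w[2],w[3],w[0]])
def cam(name):
    s=manip.state(); f=manip.grab_frame(name)
    if 'T_tool_cam' in f:
        T=np.array(f['T_tool_cam']); r=q(s['tool_rot']).as_matrix(); f['R']=r@T[:3,:3]; f['p']=r@T[:3,3]+np.array(s['tool_pos'])
    else: 
        a=np.array(f['attitude']); f['R']=q(a).as_matrix() if a.size==4 else a; f['p']=np.array(f['xyz'])
    return f
def ray(f,u,v,z):
    d=f['R']@np.array([(u-f['cx'])/f['fx'],-(v-f['cy'])/f['fy'],-1]); t=(z-f['p'][2])/d[2]; return f['p']+t*d
E
python3 - <<'E'
from h import *
import pickle
for n in('top','side'):
    f=cam(n); cv2.imwrite(f'pics/{n}0.png',f['img']); print(n,[k for k in f],f['p'],f['R'].round(3).tolist(),f['fx'],f['cx'],f['cy']); pickle.dump(f,open(n+'.pkl','wb'))
s=manip.state();print(s)
E
```

```text
top ['img', 'z_map', 'fx', 'fy', 'cx', 'cy', 'xyz', 'attitude', 'R', 'p'] [ 3.95253499e-01 -8.13751423e-04  1.18384393e+00] [[0.027, 0.988, -0.149], [-1.0, 0.028, 0.002], [0.006, 0.149, 0.989]] 372.3007652205788 259.8560761817702 191.3913812630559
side ['img', 'z_map', 'fx', 'fy', 'cx', 'cy', 'xyz', 'attitude', 'R', 'p'] [0.00118758 0.71369124 0.85962573] [[-0.786, 0.407, -0.465], [-0.618, -0.524, 0.586], [-0.005, 0.748, 0.664]] 459.1447391052356 252.03480201011266 189.64243570196288
{'time': 0.1, 'joint_pos': array([ 9.92002779e-01,  5.32835126e-02,  1.61416412e+00, -2.13171232e-05,
        1.47600407e+00, -1.18977539e-01]), 'joint_vel': array([ 0.00165505, -0.00086864, -0.00220662, -0.00016144, -0.00100417,
       -0.00046336]), 'joint_efforts': array([ 3.11150379e-04, -3.94908321e+01, -3.71361136e+01, -1.08524875e-04,
        3.98825010e-03,  1.42898583e-05]), 'tool_pos': array([0.27704379, 0.55960842, 0.23018607]), 'tool_rot': array([-3.07788231e-04,  2.27886860e-01,  9.73687175e-01, -8.77152131e-04]), 'contact_force': array([-0.21810847,  0.76094651, -0.07867408]), 'ft_torque': array([ 0.03625486, -0.01595565, -0.02378971]), 'grasp_force': 0.0, 'gripper_width': 1.0016922269097608}
```

View pics/top0.png

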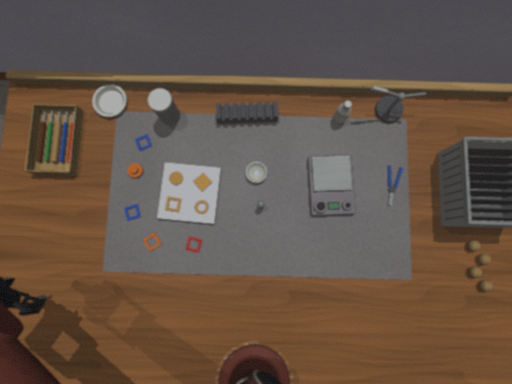

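The top view shows the board at about (190,193). On it are the disc (176,178), the solid square (203,182), an open square (173,205) and the ring (201,207). The scale is at (331,185), with the larger button at (321,205) and the smaller at (348,205). The open squares are (173,205) in brass, (144,143) and (133,212) in blue, (152,241) in orange and (194,244) in red. Only (173,205) is brass and on the board, so I'll confirm it in a crop.

```bash
cat > m.py <<'E'
from h import *
import pickle
f=pickle.load(open('top.pkl','rb')); im=f['img']; hsv=cv2.cvtColor(im,cv2.COLOR_BGR2HSV)
c=im[155:230,150:365]; cv2.imwrite('pics/crop.png',cv2.resize(c,None,fx=3.7,fy=3.7,interpolation=cv2.INTER_CUBIC))
def blobs(m,lab,z,amin=15):
    n,l,st,ce=cv2.connectedComponentsWithStats(m.astype(np.uint8))
    for i in range(1,n):
        if st[i,4]>amin:
            ct=max(cv2.findContours((l==i).astype(np.uint8),0,2)[0],key=cv2.contourArea); mm=cv2.minAreaRect(ct)
            p=ray(f,*mm[0],z); k=f['fx']/(f['p'][2]-z); print(lab,np.round(mm[0],1),'size mm',np.round((np.array(mm[1])+1)/k*1000),'ang',round(mm[2]),st[i,4],p.round(4))
roi=np.zeros(im.shape[:2],bool); roi[160:226,155:225]=1
H,S,V=[hsv[...,i].astype(int) for i in range(3)]
blobs(roi&(S>90)&(H>8)&(H<30),'brass',.025,40)
blobs(roi&(S<60)&(V>150)|roi&(S>90),'board',.02,500)
roi[:]=0; roi[150:220,300:362]=1
blobs(roi&(V<55),'black',.048,10)
blobs(roi&(V>125)&(S<60),'pan',.036,200)
blobs(roi&(V<55)|roi&(V>90),'scale',.026,200)
E
python3 m.py
```

```text
brass [175.5 177.5] size mm [37. 37.] ang 90 117 [0.6072 0.2643 0.025 ]
brass [202.  181.5] size mm [41. 41.] ang 45 157 [0.5967 0.18   0.025 ]
brass [172.7 203.8] size mm [43. 43.] ang 11 79 [0.5233 0.2678 0.025 ]
brass [201.  206.5] size mm [37. 40.] ang 90 57 [0.5174 0.1791 0.025 ]
board [188.2 192.4] size mm [181. 179.] ang 6 2985 [0.5616 0.2226 0.02  ]
black [320.7 206.3] size mm [17. 17.] ang 34 20 [ 0.5258 -0.1913  0.048 ]
pan [331.8 172.6] size mm [106. 119.] ang 86 1224 [ 0.6346 -0.2281  0.036 ]
scale [330.5 184.5] size mm [193. 218.] ang 0 3858 [ 0.5983 -0.2259  0.026 ]
```

View pics/crop.png

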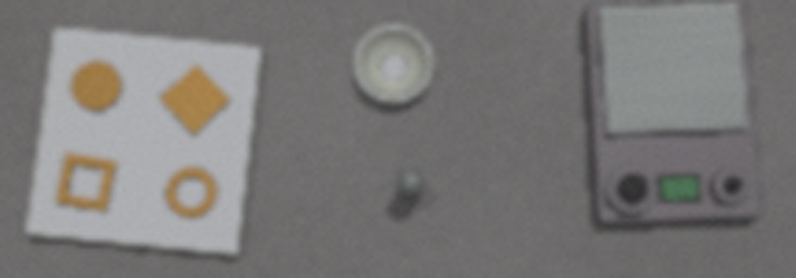

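The crop confirms it. The brass open square is at crop (86,182), i.e. full image (173,204), and is the only open square on the board. The larger button is on the left at crop (631,188), and the smaller one is at (732,187). Next I move over the tare button at the current height with the fingers shut.

```bash

python3 -m jog '[-0.47,-0.47,0,0,0,0,-0.93,-0.94,0,0,0,0,-0.93,-0.94,0,0,0,0]' 0
python3 -m jog '[-0.47,-0.47,0,0,0,0,-0.93,-0.94,0,0,0,0,-0.93,-0.94,0,0,0,0]'
python3 -m jog '[-0.47,-0.47,0,0,0,0,-0.93,-0.94,0,0,0,0,-0.93,-0.94,0,0,0,0]'
python3 -m jog '[-0.47,-0.47,0,0,0,0,-0.93,-0.94,0,0,0,0,-0.93,-0.94,0,0,0,0]'
python3 -m jog '[-0.47,-0.47,0,0,0,0,-0.93,-0.94,0,0,0,0,-0.93,-0.94,0,0,0,0]'
python3 -m jog '[-0.47,-0.47,0,0,0,0,-0.93,-0.94,0,0,0,0,-0.93,-0.94,0,0,0,0,-0.93,-0.94,0,0,0,0,-0.93,-0.94,0,0,0,0]'
python3 - <<'E'
from h import *
import pickle
f=cam('wrist'); cv2.imwrite('pics/w1.png',f['img']); pickle.dump(f,open('w1.pkl','wb')); print(f['p'],f['R'].round(2).tolist(),f['fx'],f['cx'],f['cy'])
E
```

```text
time: 0.48
tool_pos: [0.3195, 0.4318, 0.2304]
tool_rot: [-0.0, 0.23, 0.973, -0.001]
contact_force: [-0.0, -0.3, 0.1]
gripper_width: 0.379
grasp_force: 0.0
time: 0.85
tool_pos: [0.3614, 0.3071, 0.2312]
tool_rot: [0.0, 0.23, 0.973, 0.0]
contact_force: [-0.5, 1.4, 0.1]
gripper_width: 0.002
grasp_force: 0.0
time: 1.23
tool_pos: [0.4032, 0.1819, 0.2314]
tool_rot: [0.0, 0.23, 0.973, 0.0]
contact_force: [-0.3, 1.1, -0.3]
gripper_width: -0.004
grasp_force: 0.0
time: 1.6
tool_pos: [0.4448, 0.0568, 0.2313]
tool_rot: [-0.0, 0.229, 0.973, 0.0]
contact_force: [-0.8, 0.5, 0.0]
gripper_width: 0.001
grasp_force: 0.0
time: 1.98
tool_pos: [0.4866, -0.0681, 0.2311]
tool_rot: [-0.0, 0.229, 0.973, 0.0]
contact_force: [-0.5, 0.3, 0.3]
gripper_width: 0.002
grasp_force: 0.0
time: 2.6
tool_pos: [0.5273, -0.1907, 0.2312]
tool_rot: [-0.0, 0.227, 0.974, 0.0]
contact_force: [0.3, -0.1, -0.4]
gripper_width: 0.001
grasp_force: 0.0
[ 0.4677059  -0.16110754  0.37416071] [[0.44, -0.87, -0.23], [0.9, 0.43, 0.11], [0.0, -0.26, 0.97]] 291.52809822204995 258.13514582319596 188.58289981339504
```

View pics/w1.png

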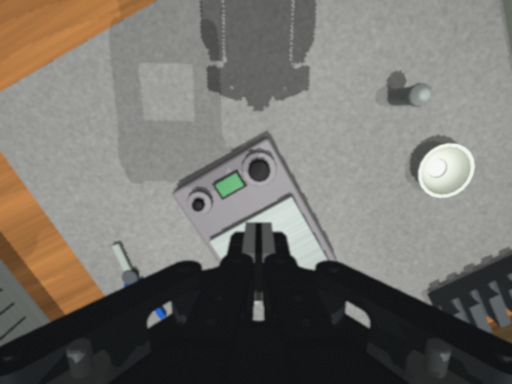

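The wrist view shows the tare button and its collar at about (259,168), the off button at (199,204) and the shut fingers at the bottom centre. Next I compute the button's position.

```bash
cat > m2.py <<'E'
from h import *
import pickle
f=pickle.load(open('w1.pkl','rb')); im=f['img']; V=im.max(2).astype(int)
for n,(u,v,r) in dict(tare=(259,168,14),off=(199,204,9)).items():
    m=np.zeros(V.shape,bool); m[v-r:v+r+1,u-r:u+r+1]=1; m&=V<50
    n_,l,st,ce=cv2.connectedComponentsWithStats(m.astype(np.uint8)); i=1+st[1:,4].argmax(); p=ray(f,*ce[i],.048)
    print(n,ce[i],st[i],p.round(4),'diam mm',(4*st[i,4]/np.pi)**.5*1000*(f['p'][2]-.048)/f['fx'], 'depth', f['z_map'][int(ce[i][1]),int(ce[i][0])])
    u,v=ce[i]; z=f['z_map'][int(v),int(u)]; print('depth point',f['p']+z*(f['R']@np.array([(u-f['cx'])/f['fx'],-(v-f['cy'])/f['fy'],-1])))
    if n=='tare': t=p
    else: o=p
e=(t-o)[:2]; print('sep',np.linalg.norm(e)); e/=np.linalg.norm(e); x=np.array([e[1],-e[0]]); print('yaw',np.arctan2(x[1],x[0]))
s=manip.state(); r=q(s['tool_rot']).as_matrix(); print('tool shift',r.T@(t-s['tool_pos'])*10)
E
python3 m2.py
```

```text
tare [256.0990099  164.35643564] [249 160  19  14 101] [ 0.5199 -0.1892  0.048 ] diam mm 12.68723456037459 depth 0.3297938
depth point [ 0.5197802  -0.18912633  0.04854807]
off [197.46268657 203.55223881] [193 199  11  11  67] [ 0.5312 -0.2716  0.048 ] diam mm 10.333410530763912 depth 0.3416469
depth point [ 0.53108554 -0.271385    0.04872574]
sep 0.08323615423922849
yaw 0.13689465825205524
tool shift [ 0.07308468 -0.01782345  1.83346826]
```

The tare mask caught only part of the button (12.7 mm instead of 26 mm). I'll redo it using depth to pick out the raised top.

```bash
cat > m3.py <<'E'
from h import *
import pickle
f=pickle.load(open('w1.pkl','rb')); Z=f['z_map']; v,u=np.mgrid[:384,:512]
d=np.stack([(u-f['cx'])/f['fx'],-(v-f['cy'])/f['fy'],-np.ones(u.shape)],-1)
P=f['p']+Z[...,None]*(d@f['R'].T)
c={}
for n,g in dict(tare=(259,168),off=(199,204)).items():
    m=(np.hypot(u-g[0],v-g[1])<22)&(abs(P[...,2]-.048)<.0045); q_=P[m]; c[n]=cv2.minAreaRect(q_[:,:2].astype(np.float32)); print(n,c[n],q_.mean(0),m.sum(),'diam px area',(4*m.sum()/np.pi)**.5*.327/f['fx'])
pm=(abs(P[...,2]-.036)<.003)&(f['img'].min(2)>140)&(v<260)&(u>180)&(u<340)
e=np.subtract(c['tare'][0],c['off'][0]); print(np.linalg.norm(e)); e/=np.linalg.norm(e); x=np.array([e[1],-e[0]]); print('yaw',np.arctan2(x[1],x[0]),x)
s=manip.state(); r=q(s['tool_rot']).as_matrix(); print('tool shift',r.T@(np.array([*c['tare'][0],.048])-s['tool_pos'])*10)
E
python3 m3.py
```

```text
tare ((0.5278510451316833, -0.1892930418252945), (0.02438243292272091, 0.02461417019367218), 2.1213974952697754) [ 0.52763221 -0.18916256  0.04787149] 381 diam px area 0.02470500125527632
off ((0.5334756970405579, -0.27270835638046265), (0.01363321952521801, 0.012867702171206474), 21.786304473876953) [ 0.53325459 -0.27228801  0.04751516] 118 diam px area 0.01374875573169865
0.08360473318798196
yaw 0.06732757068649918 [0.99773436 0.06727672]
tool shift [9.25527800e-04 1.63471048e-02 1.83347547e+00]
```

The sizes (24.6 and 13.7 mm), spacing (83.6 mm) and heights (48 mm) all fit, and the tool is within 2 mm of the tare button. I go down to 12 mm above it, then press in small steps.

```bash

python3 -m jog '[0,0.02,0.5,0,0,0,0,0.02,1,0,0,0]'
python3 -m jog '[0,0,0.4,0,0,0,0,0,0.7,0,0,0,0,0,0.7,0,0,0,0,0,0.7,0,0,0]'
python3 -m jog '[0,0,0.06,0,0,0,0,0,0.12,0,0,0,0,0,0.15,0,0,0,0,0,0.15,0,0,0]'
```

```text
time: 2.9
tool_pos: [0.5287, -0.19, 0.1315]
tool_rot: [0.002, 0.227, 0.974, -0.0]
contact_force: [-0.3, -0.3, -0.4]
gripper_width: 0.001
grasp_force: 0.0
time: 3.4
tool_pos: [0.529, -0.191, 0.063]
tool_rot: [0.001, 0.227, 0.974, -0.0]
contact_force: [0.6, -0.3, 0.0]
gripper_width: -0.001
grasp_force: 0.0
time: 3.9
tool_pos: [0.5281, -0.1912, 0.0464]
tool_rot: [-0.0, 0.228, 0.974, 0.0]
contact_force: [-0.1, -0.1, 2.1]
gripper_width: 0.003
grasp_force: 0.9
```

```bash

python3 -m jog '[0,0,0.02,0,0,0,0,0,0.04,0,0,0,0,0,0.04,0,0,0,0,0,0.04,0,0,0]'
```

```text
time: 4.4
tool_pos: [0.5282, -0.1913, 0.0426]
tool_rot: [0.0, 0.228, 0.974, -0.0]
contact_force: [-1.1, 0.5, 4.1]
gripper_width: -0.0
grasp_force: 1.8
```

```bash

python3 -m jog '[0,0,0.01,0,0,0,0,0,0.01,0,0,0]'
python3 -m jog '[0,0,-0.1,0,0,0,0,0,-0.25,0,0,0,0,0,-0.25,0,0,0,0,0,-0.25,0,0,0]'
python3 -m jog '[0,0,-0.5,0,0,0,0,0,-1,0,0,0]'
python3 -m jog '[0,0,-0.6,0,0,0,0,0,-0.6,0,0,0]'
python3 -m jog '[0.21,0.41,0,0,0,0,0.42,0.82,0,0,0,0]'
python3 -m jog '[0.21,0.41,0,0,0,0,0.42,0.82,0,0,0,0]'
python3 -m jog '[0.21,0.41,0,0,0,0,0.42,0.82,0,0,0,0]'
python3 -m jog '[0.21,0.41,0,0,0,0,0.42,0.82,0,0,0,0]'
python3 -m jog '[0.21,0.41,0,0,0,0,0.42,0.82,0,0,0,0,0.42,0.82,0,0,0,0,0.42,0.82,0,0,0,0]'
python3 - <<'E'
from h import *
import pickle
f=cam('wrist'); cv2.imwrite('pics/w2.png',f['img']); pickle.dump(f,open('w2.pkl','wb'))
hsv=cv2.cvtColor(f['img'],cv2.COLOR_BGR2HSV); m=cv2.inRange(hsv,(8,90,60),(30,255,255)); 
for c in cv2.findContours(m,0,2)[0]:
    a=cv2.minAreaRect(c)
    if a[1][0]>20 and max(a[1])<80: print(np.round(a[0]),a[1],ray(f,*a[0],.025).round(4),np.array(a[1])/f['fx']*(f['p'][2]-.025))
s=manip.state(); print(s['tool_pos'])
E
```

```text
time: 4.65
tool_pos: [0.5282, -0.1913, 0.042]
tool_rot: [0.0, 0.228, 0.974, -0.0]
contact_force: [-1.4, 0.5, 6.5]
gripper_width: 0.003
grasp_force: 3.4
time: 5.15
tool_pos: [0.5278, -0.1911, 0.0662]
tool_rot: [-0.0, 0.228, 0.974, 0.0]
contact_force: [0.2, -0.3, -0.1]
gripper_width: -0.001
grasp_force: 0.0
time: 5.4
tool_pos: [0.5269, -0.1906, 0.1658]
tool_rot: [-0.002, 0.228, 0.974, 0.0]
contact_force: [0.9, 0.2, -0.0]
gripper_width: 0.005
grasp_force: 0.0
time: 5.65
tool_pos: [0.5307, -0.1926, 0.2329]
tool_rot: [0.005, 0.228, 0.974, -0.001]
contact_force: [0.0, 0.0, 0.1]
gripper_width: 0.003
grasp_force: 0.0
time: 5.9
tool_pos: [0.5259, -0.0982, 0.2245]
tool_rot: [-0.001, 0.229, 0.974, 0.0]
contact_force: [1.1, 0.1, -0.5]
gripper_width: -0.001
grasp_force: 0.0
time: 6.15
tool_pos: [0.5245, -0.0054, 0.2243]
tool_rot: [-0.001, 0.228, 0.974, -0.0]
contact_force: [0.8, 1.2, 0.6]
gripper_width: -0.001
grasp_force: 0.0
time: 6.4
tool_pos: [0.5232, 0.0866, 0.2243]
tool_rot: [-0.001, 0.228, 0.974, -0.0]
contact_force: [0.6, 0.1, -0.0]
gripper_width: -0.0
grasp_force: 0.0
time: 6.65
tool_pos
[... 295 characters left out ...]
458. 312.] (30.13531494140625, 34.882659912109375) [0.8221 0.4247 0.025 ] [0.03543032 0.04101181]
[218. 247.] (21.468271255493164, 31.099580764770508) [0.5904 0.177  0.025 ] [0.02524041 0.03656402]
[288. 226.] (31.968101501464844, 27.434444427490234) [0.6034 0.2694 0.025 ] [0.03758514 0.03225489]
[192. 196.] (31.0, 33.0) [0.516  0.1815 0.025 ] [0.03644694 0.03879835]
[389. 195.] (38.18376159667969, 38.890872955322266) [0.6219 0.3978 0.025 ] [0.04489294 0.0457243 ]
[260. 168.] (36.04996109008789, 35.73373031616211) [0.522  0.2706 0.025 ] [0.04238422 0.04201242]
[263.  50.] (40.394309997558594, 43.40958786010742) [0.4074 0.3311 0.025 ] [0.0474919  0.05103698]
[0.52139417 0.26851823 0.22510705]
```

View pics/w2.png

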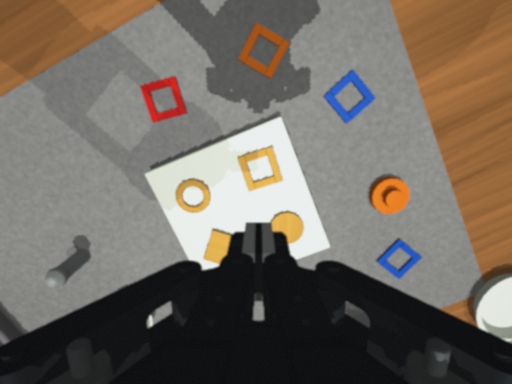

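The button went fully down (6.5 N at the stop) and came back up. The view shows the brass open square at (260,168), which is world (0.522, 0.2705), directly under the tool and 42 mm across. I go down to a TCP height of 0.045 and hold for 3 s.

```bash

python3 -m jog '[0,0.02,0.5,0,0,0,0,0.02,1,0,0,0,0,0.02,1,0,0,0]'
python3 -m jog '[0,0,0.4,0,0,0,0,0,0.65,0,0,0,0,0,0.8,0,0,0,0,0,0.8,0,0,0]'
python3 -m jog '[0,0,0,0,0,0,0,0,0,0,0,0,0,0,0,0,0,0,0,0,0,0,0,0,0,0,0,0,0,0,0,0,0,0,0,0,0,0,0,0,0,0,0,0,0,0,0,0]'
python3 -m jog '[0,0,0,0,0,0,0,0,0,0,0,0,0,0,0,0,0,0,0,0,0,0,0,0,0,0,0,0,0,0,0,0,0,0,0,0,0,0,0,0,0,0,0,0,0,0,0,0]'
python3 -m jog '[0,0,0,0,0,0,0,0,0,0,0,0,0,0,0,0,0,0,0,0,0,0,0,0,0,0,0,0,0,0,0,0,0,0,0,0,0,0,0,0,0,0,0,0,0,0,0,0]'
```

```text
time: 7.58
tool_pos: [0.5193, 0.2687, 0.121]
tool_rot: [-0.004, 0.229, 0.973, -0.003]
contact_force: [-0.4, 0.1, 0.8]
gripper_width: 0.001
grasp_force: 0.0
time: 8.07
tool_pos: [0.523, 0.2709, 0.0469]
tool_rot: [0.0, 0.228, 0.974, -0.0]
contact_force: [-0.4, 0.1, -0.4]
gripper_width: 0.008
grasp_force: 0.0
time: 9.07
tool_pos: [0.5226, 0.2712, 0.0463]
tool_rot: [-0.0, 0.228, 0.974, -0.0]
contact_force: [-0.4, 0.4, -0.7]
gripper_width: -0.001
grasp_force: 0.0
time: 10.07
tool_pos: [0.5226, 0.2712, 0.0463]
tool_rot: [-0.0, 0.228, 0.974, -0.0]
contact_force: [0.0, 0.1, -0.3]
gripper_width: -0.002
grasp_force: 0.0
time: 11.08
tool_pos: [0.5226, 0.2712, 0.0463]
tool_rot: [-0.0, 0.228, 0.974, -0.0]
contact_force: [-0.5, -0.2, 0.3]
gripper_width: -0.001
grasp_force: 0.0
```

Held for 3 s at 2 cm above the frame. Next I raise the hand and cross to the pan. The two estimates of its middle, the top view (0.635,-0.228) and the button axis (0.635,-0.224), agree within 4 mm.

```bash

python3 -m jog '[0,0,-0.5,0,0,0,0,0,-1,0,0,0]'
python3 -m jog '[0,0,-0.5,0,0,0,0,0,-0.8,0,0,0,0,0,-0.8,0,0,0]'
python3 -m jog '[-0.32,-0.4,0,0,0,0,-0.64,-0.79,0,0,0,0]'
python3 -m jog '[-0.32,-0.4,0,0,0,0,-0.64,-0.79,0,0,0,0]'
python3 -m jog '[-0.32,-0.4,0,0,0,0,-0.64,-0.79,0,0,0,0]'
python3 -m jog '[-0.32,-0.4,0,0,0,0,-0.64,-0.79,0,0,0,0]'
python3 -m jog '[-0.32,-0.4,0,0,0,0,-0.64,-0.79,0,0,0,0,-0.64,-0.79,0,0,0,0,-0.64,-0.79,0,0,0,0]'
python3 -c "
from h import *
f=cam('top'); cv2.imwrite('pics/t2.png',cv2.resize(f['img'][130:240,100:420],None,fx=2.4,fy=2.4)); f=cam('wrist'); cv2.imwrite('pics/w3.png',f['img'])
R_=f['R'].T@(np.array([.635,-.226,.036])-f['p']); print(f['cx']-f['fx']*R_[0]/R_[2], f['cy']+f['fy']*R_[1]/R_[2])"
```

```text
time: 11.32
tool_pos: [0.5219, 0.271, 0.1466]
tool_rot: [-0.001, 0.228, 0.974, -0.001]
contact_force: [0.8, 0.4, -1.2]
gripper_width: -0.0
grasp_force: 0.0
time: 11.7
tool_pos: [0.5243, 0.2719, 0.2301]
tool_rot: [0.003, 0.228, 0.974, 0.002]
contact_force: [-0.6, -0.5, 0.5]
gripper_width: -0.003
grasp_force: 0.0
time: 11.95
tool_pos: [0.544, 0.1711, 0.2239]
tool_rot: [-0.001, 0.227, 0.974, -0.001]
contact_force: [0.7, 0.1, 0.5]
gripper_width: -0.002
grasp_force: 0.0
time: 12.2
tool_pos: [0.5663, 0.0713, 0.2238]
tool_rot: [-0.002, 0.228, 0.974, -0.0]
contact_force: [0.3, 0.4, 0.2]
gripper_width: 0.003
grasp_force: 0.0
time: 12.45
tool_pos: [0.5887, -0.0279, 0.2237]
tool_rot: [-0.002, 0.228, 0.974, -0.0]
contact_force: [0.1, 0.2, -0.0]
gripper_width: -0.0
grasp_force: 0.0
time: 12.7
tool_pos: [0.611, -0.127, 0.2236]
tool_rot: [-0.002, 0.228, 0.974, 0.0]
contact_force: [1.0, 0.6, 0.1]
gripper_width: 0.004
grasp_force: 0.0
time: 13.2
tool_pos: [0.6333, -0.2242, 0.2241]
tool_rot: [-0.002, 0.228, 0.974, 0.001]
contact_force: [0.8, 0.8, 0.0]
gripper_width: -0.005
grasp_force: 0.0
256.61690009067945 172.10320860954155
```

View pics/w3.png

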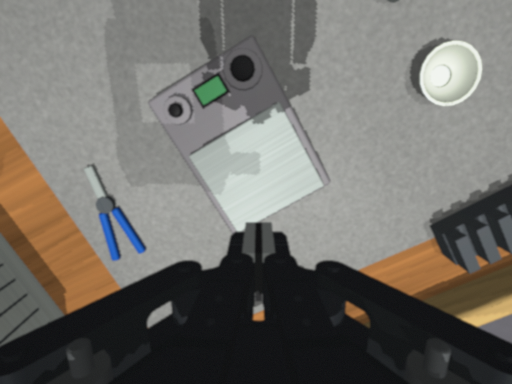

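The pan's corners are at about (190,153), (283,105), (325,184) and (238,230), so its middle is near (258,168). The planned point projects to (257,172), a difference of about 4 mm. Now I go down to a TCP height of 0.057, hold, and raise again.

```bash

python3 -m jog '[0,0,0.5,0,0,0,0,0,1,0,0,0,0,0,1,0,0,0]'
python3 -m jog '[0,0,0.35,0,0,0,0,0,0.55,0,0,0,0,0,0.68,0,0,0,0,0,0.68,0,0,0]'
python3 -m jog '[0,0,0,0,0,0,0,0,0,0,0,0,0,0,0,0,0,0,0,0,0,0,0,0,0,0,0,0,0,0,0,0,0,0,0,0,0,0,0,0,0,0,0,0,0,0,0,0]'
python3 -m jog '[0,0,0,0,0,0,0,0,0,0,0,0,0,0,0,0,0,0,0,0,0,0,0,0,0,0,0,0,0,0,0,0,0,0,0,0,0,0,0,0,0,0,0,0,0,0,0,0]'
python3 -m jog '[0,0,0,0,0,0,0,0,0,0,0,0,0,0,0,0,0,0,0,0,0,0,0,0,0,0,0,0,0,0,0,0,0,0,0,0,0,0,0,0,0,0,0,0,0,0,0,0]'
python3 -m jog '[0,0,-0.5,0,0,0,0,0,-1,0,0,0]'
python3 -m jog '[0,0,-0.5,0,0,0,0,0,-0.8,0,0,0,0,0,-0.8,0,0,0,0,0,-0.8,0,0,0,0,0,-0.8,0,0,0]'
```

```text
time: 13.68
tool_pos: [0.6306, -0.2218, 0.1205]
tool_rot: [-0.005, 0.227, 0.974, 0.001]
contact_force: [-0.1, -0.5, -0.3]
gripper_width: 0.002
grasp_force: 0.0
time: 14.18
tool_pos: [0.6339, -0.2245, 0.058]
tool_rot: [-0.0, 0.228, 0.974, 0.0]
contact_force: [0.2, -0.1, 1.2]
gripper_width: -0.006
grasp_force: 0.0
time: 15.18
tool_pos: [0.6341, -0.2248, 0.0582]
tool_rot: [-0.0, 0.228, 0.974, 0.0]
contact_force: [0.2, -0.1, 0.2]
gripper_width: -0.0
grasp_force: 0.0
time: 16.18
tool_pos: [0.6341, -0.2248, 0.0583]
tool_rot: [0.0, 0.228, 0.974, -0.0]
contact_force: [0.5, -0.5, -1.0]
gripper_width: 0.006
grasp_force: 0.0
time: 17.18
tool_pos: [0.6341, -0.2247, 0.0583]
tool_rot: [0.0, 0.228, 0.974, 0.0]
contact_force: [0.4, 0.3, 0.4]
gripper_width: -0.002
grasp_force: 0.0
time: 17.42
tool_pos: [0.6335, -0.2244, 0.1584]
tool_rot: [-0.001, 0.228, 0.974, 0.0]
contact_force: [1.1, -0.4, 1.4]
gripper_width: -0.001
grasp_force: 0.0
time: 18.05
tool_pos: [0.6331, -0.2243, 0.2354]
tool_rot: [-0.002, 0.228, 0.974, 0.0]
contact_force: [-0.4, -0.2, -1.1]
gripper_width: 0.001
grasp_force: 0.0
```

```bash
python3 -c "
from plant import manip
print(manip.job_done())"
```

```text
the job is handed in; nothing more can be done
None
```

The job is handed in (no verdict came back): I pressed the tare button fully down and let it up, then pointed for 3 s each at the brass square frame and the pan middle from about 2 cm above, and finished with the fingertips 23 cm above the bench; the only contact I saw in the force readings was the tare press.

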